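# Prove the catch on the jaw tray

## Task

The slide catch on the lathe-jaw tray, the one with the upright bow handle, has just been refitted and needs proving. Draw that tray out until it locks, let go of it so that it stays out by itself, then press the round release on top of the same case so that the tray runs fully home. Leave the other tray, the one with the round knob, shut.

Things in the scene. Friction and masses are not known exactly. Their poses are not given: they have to be found in the camera images.
- jaw_handle (a point): Steel bow handle upright on the jaw tray's front, moves with the tray. Point: centre of its level top bar (16 mm wide in y, 14 high, standing 52 mm out from the panel, outer post 12 mm thick, lower bar 61 mm below), 29 mm out from the panel, 95 mm above the bench, 35 mm below the case top. Grip from above across the 16 mm. Axes: x into the case (pull to -x), y across, z up. Yaw within 0.28 rad.
- jaw_tray (a joint): Distance the jaw tray is out, m: 0 home, end stop 0.112. A spring always draws it home with 4 to 5 N, a damper slows it (30 N per m/s); the catch adds about 3 N near 0.09. It catches by itself at 0.100, so pull to 0.105 or more before letting go. Its fixed grey steel case is 260 deep, 200 wide, 130 mm high.
- jaw_button (a point): Top centre of the jaw tray's release: round black button 32 mm across, mid-width on the case top, 40 mm behind its front edge; top 150 mm above the bench, 20 mm above the case. Axes as the handle's. Press straight down: 10 mm travel, 2 N rising to 5 N. Fully down it frees the tray, which runs home by itself in about 1 s. A chuck 50 mm tall stands on the case, over 80 mm behind the button.
- key_tray (a joint): Distance the other tray is out, m, 0 home. It is in a like case with a like release beside the first (left or right of it), but has a round knob 34 mm across instead of the bow. It must stay shut.

How it is judged (in metres and radians):
On the way:
1. the jaw tray is out and locked: it stays out by itself while the fingers touch nothing (value of joint jaw_tray above 0.094 m and contact force between the fingers and anything else below 0.3 N), for 0.4 s.
At the end, for the whole second after the job is handed in: After it has locked, the jaw tray is fully home again (within 6 mm) and the other tray is shut (within 10 mm) (value of joint jaw_tray below 0.006 m and value of joint key_tray below 0.01 m); the robot touches nothing.
It fails at once if the other tray, with the round knob, is pulled out more than 20 mm (value of joint key_tray above 0.02 m).
It also fails if it takes over 38 s, if anything falls off the work surface, if the arm or the gripper's body presses on something with over 40 N, if the wrist force passes 120 N, or if a joint passes its speed limit or range.

## Robot

A 6-joint arm with a two-finger parallel gripper is mounted at the origin on the work surface. World frame = base frame: x ahead of the robot, y to its left, z up, the work surface at z = 0. Lengths are in mm, angles in rad, forces in N, time in s.
With the tool pointing down it reaches from about 350 to 775 mm from the base axis. Payload 7.3 kg.
Tool frame: the origin (TCP) lies at the very end of the fingers, on their centre line; the grasp point (between the pads) lies bot.grip_depth behind it (bot.grip_depth is the distance from the TCP to the grasp point, in mm); z points along the fingers, y is the direction in which the jaws open and shut (so a half turn about z gives the same grasp; the last joint's range is limited). The gripper opens to 92 mm and grips with 3 to 60 N. Pads are 19 mm wide; open, the fingers measure 130 mm over their backs; the gripper's body (75 mm by 190 mm) begins 47 mm behind the grasp point.
Start: joints at [1.119, 0.342, 1.524, -0, 1.275, -0.146], TCP at [158.04, 500.668, 226.741] pointing down, gripper open.
Joint ranges: [-2.53, 2.53], [-0.77, 2.02], [0.04, 2.7], [-1, 4.14], [0.28, 2.66], [-3.11, 3.11]. Speed limits (rad/s): [2.57, 2.57, 3.14, 3.14, 3.14, 3.14].

## Interface

Orientations are given as a unit quaternion [w, x, y, z].
In Python, from station import bot gives the robot as it stands.
- The arm moves only by the tool jog_arm, never from a script. Its argument "commands" is a list that holds one entry, the list of rows, each a list of 7 numbers: the closure, from 0 (fully open) to 1 (shut), then the shift along the world's x, y, z in m, then the turn, a rotation vector about the world's x, y, z in degrees. A call has exactly 10 rows; each row is the pose to reach, as a shift and turn from the pose commanded when the call began; what a row does not reach only later rows make up. A row lasts 1/10 s, in which the tool goes at most 50 mm and 8.59 degrees, less where a joint would pass 70% of its speed; a pose out of reach is approached as far as the arm can. A call with a gripper value outside its range is refused whole. The fingers move at their own pace and stop on an object; the grip force is fixed at half the most. Time passes only in rows, so rows that repeat a pose let the fingers close, or fill a call up. It gives the time, the measured TCP pose, the force and the opening at its end, in the units of the state.
- bot.state(): the state, without advancing time (a new reading comes with each control period).
- bot.grab_frame(name): name is "scene" or "top" or "wrist"; returns (picture, depth): 480x640x3 uint8, blue, green, red; 480x640 float32, mm along the optical axis (not along the pixel's ray), 0 where there is no reading.
- bot.get_calibration(name): a dict with "intrinsics" (3x3 intrinsics, pixels), "T" (4x4, takes a point from camera to world coordinates). Camera axes: x right, y down, z forward; pixel columns grow to the right and rows downward; lengths in mm; the calibration is good to about 2 mm. A picture is of the moment at which its call begins: read the wrist's pose just before it. get_calibration takes no time and is no camera call; for the wrist camera it gives the pose at the moment of the call.
- bot.hand_in(): hands the job in, once; it reports no verdict.
The state is a dict: "t": time; "q": joint angles; "qd": joint speeds; "joint_torque": joint torques, N m; "tool_pos": TCP position; "eef_rot": TCP orientation; "contact_force": force on the tool from outside, world axes, zero at the start; "torque": the same for the moment, N m; "opening": finger opening in mm.
Only numpy, scipy, OpenCV 4.12 (cv2) and the standard library are available. Lean on these libraries where they do the work, as an engineer would, in place of code of your own. Each camera call takes 0.05 s, during which the arm holds its last target. There are 200 camera calls.

## Working session

There is one attempt and no reset: what is moved stays moved. The work goes in short steps, Python scripts to look and compute and a tool call to move; the robot and the scene stay as the last step left them, time stands still between calls to the robot, and variables do not carry over. Pictures are saved under pics/ and viewed, about 8 in all and at most 12, crops included, and the job is handed in when it is done.

Besides the shell and the picture viewer there is one more tool, called after ">>>" as name(argument=value, ...) on one line, values as JSON. jog_arm: Moves the arm, as the interface text tells. Its arguments: {"type":"object","properties":{"commands":{"type":"array"}},"required":["commands"]}

```bash
mkdir -p pics; ls; python3 - <<'E'
from station import bot
import cv2,numpy as np
print(bot.state(),bot.grip_depth)
for n in("scene","top"):
    p,d=bot.grab_frame(n);c=bot.get_calibration(n);cv2.imwrite(f"pics/{n}0.png",p);np.savez(f"pics/{n}0.npz",p=p,d=d,K=c["intrinsics"],T=c["T"])
    print(n,c["T"].round(2).tolist(),c["intrinsics"].tolist())
E
```

```text
pics
{'t': 0.0, 'q': array([ 1.11904397e+00,  3.42729276e-01,  1.52502578e+00, -5.36560359e-06,
        1.27538447e+00, -1.45971358e-01]), 'qd': array([ 3.35267993e-04, -2.03495068e-03, -3.15518152e-04, -9.35902808e-05,
        4.12609315e-04, -1.64687273e-03]), 'joint_torque': array([-5.51544508e-04, -4.31241131e+01, -2.44224590e+01,  7.17566279e-02,
        5.58353914e-02, -1.20331633e-04]), 'tool_pos': array([157.83120335, 500.28660331, 226.03850197]), 'eef_rot': array([-2.25272528e-04,  1.52294725e-01,  9.88334821e-01, -7.39906530e-04]), 'contact_force': array([0.2780114 , 0.52216876, 0.40834557]), 'torque': array([ 0.01567524,  0.01182875, -0.00660952]), 'opening': 91.92920066538963} 18.8
scene [[-0.98, -0.17, 0.05, 602.07], [-0.18, 0.93, -0.33, 310.54], [0.01, -0.33, -0.94, 1062.01], [0.0, 0.0, 0.0, 1.0]] [[594.6603755873617, 0.0, 317.3323941065311], [0.0, 594.6603755873617, 237.76123389414698], [0.0, 0.0, 1.0]]
top [[-0.02, -0.99, 0.1, 507.36], [-1.0, 0.02, -0.01, -21.07], [0.01, -0.1, -0.99, 1305.83], [0.0, 0.0, 0.0, 1.0]] [[606.8964604911814, 0.0, 315.2290003640539], [0.0, 606.8964604911814, 233.67913227566314], [0.0, 0.0, 1.0]]
```

View pics/top0.png

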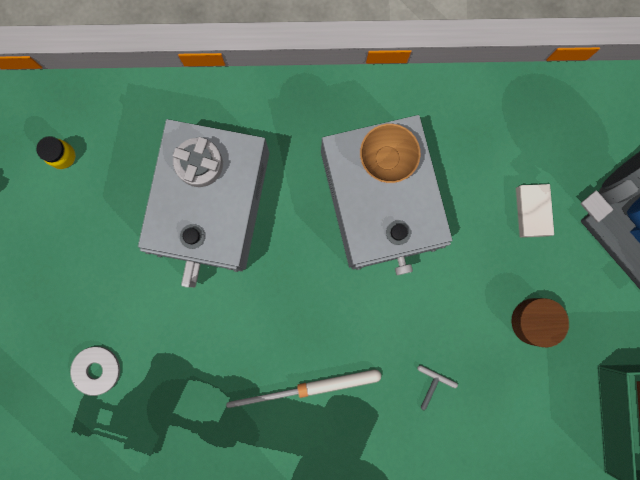

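View pics/scene0.png

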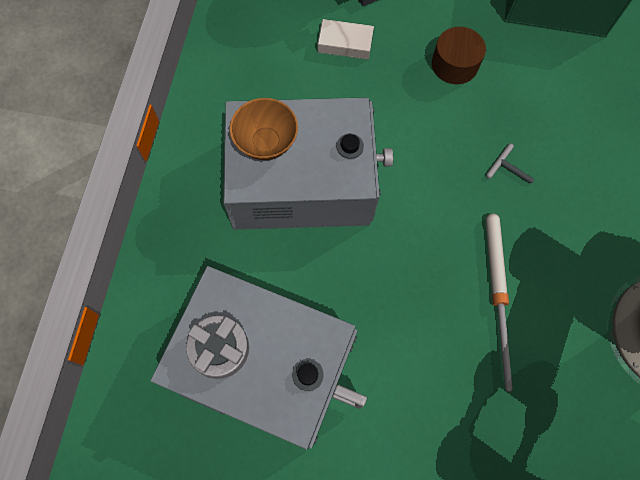

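The top view shows the jaw case at left, with the chuck, the button at about (191,236) and the bow at (197,262)–(188,285). The knob case is at right. The scene view shows the same case at bottom, with its button at (307,373) and its bow at (335,390)–(364,402).

```bash
cat > h.py <<'E'
import numpy as np,cv2
def cloud(f):
    z=np.load(f);d=z["d"];K=z["K"];T=z["T"]
    v,u=np.mgrid[:480,:640];P=np.stack([(u-K[0,2])/K[0,0]*d,(v-K[1,2])/K[1,1]*d,d],-1)
    W=P@T[:3,:3].T+T[:3,3];W[d==0]=np.nan;return z["p"],W,K,T
E
python3 - <<'E'
from h import *
from scipy import ndimage as nd
for n,btn,h in(("top",(191,236),(191,274)),("scene",(307,373),(350,396))):
    p,W,K,T=cloud(f"pics/{n}0.npz")
    z=W[...,2]
    b=W[btn[1],btn[0]]; print(n,"btn px",b.round(1),"handle px",W[h[1],h[0]].round(1))
    near=np.linalg.norm(W[...,:2]-b[:2],axis=-1)<22
    m=near&(z>143)&(z<160);print(" button top",np.nanmedian(z[m]),((np.nanmin(W[m],0)+np.nanmax(W[m],0))/2).round(1),W[m].mean(0).round(1),m.sum())
    # case top
    m=(z>124)&(z<136)&(np.linalg.norm(W[...,:2]-b[:2],axis=-1)<280)
    l,k=nd.label(m);l0=l[btn[1]+(-20 if n=="top" else 30),btn[0]+(-20 if n=="top" else 0)]
    c=W[l==l0];r=cv2.minAreaRect(c[:,:2].astype(np.float32));print(" case",len(c),np.median(c[:,2]),r,cv2.boxPoints(r).round(1).tolist())
    # handle
    hp=W[h[1],h[0]]
    m=(np.linalg.norm(W[...,:2]-hp[:2],axis=-1)<45)&(z>85)&(z<104)
    l,k=nd.label(m);m=l==l[h[1],h[0]];c=W[m];r=cv2.minAreaRect(c[:,:2].astype(np.float32));print(" handle",len(c),np.median(c[:,2]),r)
E
```

```text
top btn px [626.5 203.8 147.9] handle px [555.6 212.3 104.1]
 button top 149.5400630944282 [627.5 204.3 149.3] [627.6 204.3 149.5] 215
 case 11264 129.73260111618447 ((713.5213623046875, 187.20265197753906), (201.62330627441406, 266.6249694824219), 78.03324127197266) [[562.2000122070312, 116.19999694824219], [823.0, 60.900001525878906], [864.7999877929688, 258.20001220703125], [604.0, 313.5]]
 handle 306997 nan ((1223.5257568359375, 47.67041015625), (2118.653076171875, 1536.3536376953125), 67.98014831542969)
scene btn px [628.2 206.8 152.4] handle px [557.  223.8 104.2]
 button top 151.12342720896038 [627.4 206.8 149.5] [627.4 207.1 151. ] 357
 case 18420 131.13348935993713 ((712.7732543945312, 188.30838012695312), (200.35826110839844, 266.3369445800781), 78.05484008789062) [[561.7999877929688, 117.9000015258789], [822.2999877929688, 62.70000076293945], [863.7999877929688, 258.79998779296875], [603.2000122070312, 313.8999938964844]]
 handle 306936 nan ((nan, nan), (0.0, 0.0), 0.0)
```

```bash
python3 - <<'E'
from h import *
a=-0.2089;ux=np.array([np.cos(a),np.sin(a)]);uy=np.array([-ux[1],ux[0]]);b=np.array([627.5,205.5])
C=[]
for n in("top","scene"):
    p,W,K,T=cloud(f"pics/{n}0.npz")
    L=np.stack([(W[...,:2]-b)@ux,(W[...,:2]-b)@uy,W[...,2]],-1)
    m=(L[...,0]<-53)&(L[...,0]>-130)&(abs(L[...,1])<45)&(L[...,2]>96)&(L[...,2]<112)
    c=L[m];print(n,m.sum(),np.percentile(c,[2,50,98],axis=0).round(1).tolist())
    r=cv2.minAreaRect(c[:,:2].astype(np.float32));print(r)
    mm=c[:,0]<-60; mid=[(np.percentile(c[mm,1],3)+np.percentile(c[mm,1],97))/2,c[mm,0].min()];print(mid)
    # panel edge : case-level points front
    m=(abs(L[...,1])<80)&(L[...,0]<0)&(L[...,0]>-130)&(L[...,2]>90);print("front",np.percentile(L[m&(L[...,2]>115)][:,0],[0,.5,2]))
    for t in((b,150),):
        q=np.linalg.inv(T)@np.array([*b,150,1]);print("px",K@q[:3]/q[2])
E
```

```text
top 186 [[-96.2, -8.6, 96.4], [-74.6, -0.9, 101.7], [-54.0, 6.8, 106.2]]
((-75.12489318847656, -0.38308143615722656), (16.828933715820312, 43.97676467895508), 89.88542175292969)
[np.float64(-0.9488878596453141), np.float64(-97.11430925697655)]
front [-47.42336637 -45.26363528 -44.64870382]
px [189.90886636 235.3745971    1.        ]
scene 307 [[-96.6, -6.4, 97.2], [-75.4, 1.5, 102.9], [-54.1, 9.0, 106.3]]
((-75.58287048339844, 1.2184162139892578), (44.884639739990234, 16.050687789916992), 0.4146530032157898)
[np.float64(1.361598073436093), np.float64(-98.03254615824248)]
front [-48.98204155 -46.05697877 -45.38494031]
px [307.65677867 372.40953724   1.        ]
```

Both views agree: the handle centre is about (554.5, 221, 95), the outer end stands 52 mm from the panel, and the yaw is -0.209. I'll approach above the handle, turning the tool +5.6°.

>>> jog_arm(commands=[[[0,0.044,-0.031,-0.005,0,0,0.6],[0,0.088,-0.062,-0.01,0,0,1.2],[0,0.132,-0.093,-0.02,0,0,1.9],[0,0.176,-0.124,-0.03,0,0,2.5],[0,0.22,-0.155,-0.04,0,0,3.1],[0,0.264,-0.186,-0.05,0,0,3.7],[0,0.308,-0.217,-0.055,0,0,4.3],[0,0.352,-0.248,-0.06,0,0,5],[0,0.395,-0.279,-0.065,0,0,5.6],[0,0.395,-0.279,-0.065,0,0,5.6]]])

```text
t: 1.1
tool_pos: [554.9, 219.4, 160.9]
eef_rot: [-0.0, 0.104, 0.995, -0.0]
contact_force: [-0.2, 0.9, -0.7]
opening: 91.8
```

```bash
cat > look.py <<'E'
import sys;from station import bot
import cv2,numpy as np
from h import *
s=bot.state();c=bot.get_calibration("wrist");p,d=bot.grab_frame("wrist");n=sys.argv[1]
cv2.imwrite(f"pics/{n}.png",p);np.savez(f"pics/{n}.npz",p=p,d=d,K=c["intrinsics"],T=c["T"])
print(s["t"],s["tool_pos"].round(1),s["eef_rot"].round(4),s["contact_force"].round(2),s["opening"])
p,W,K,T=cloud(f"pics/{n}.npz")
a=-0.2089;ux=np.array([np.cos(a),np.sin(a)]);uy=np.array([-ux[1],ux[0]]);b=np.array([627.5,205.5])
print("tcp local",(s["tool_pos"][:2]-b)@ux,(s["tool_pos"][:2]-b)@uy)
L=np.stack([(W[...,:2]-b)@ux,(W[...,:2]-b)@uy,W[...,2]],-1)
m=(L[...,0]<-53)&(L[...,0]>-230)&(abs(L[...,1])<30)&(L[...,2]>96)&(L[...,2]<108)
if m.any():print("handle",m.sum(),np.percentile(L[m],[2,50,98],axis=0).round(1).tolist())
m=(abs(L[...,0])<25)&(abs(L[...,1])<25)&(L[...,2]>140)&(L[...,2]<160)
if m.any():print("button",m.sum(),np.percentile(L[m],[2,50,98],axis=0).round(1).tolist())
E
python3 look.py w1
```

```text
1.1 [554.9 219.4 160.9] [-3.000e-04  1.044e-01  9.945e-01 -2.000e-04] [-0.19  0.89 -0.66] 91.76536703215999
tcp local -73.93179301217741 -1.4490970589513417
handle 2266 [[-96.3, -7.5, 98.8], [-76.3, 0.2, 101.7], [-54.1, 7.8, 103.2]]
button 839 [[-15.0, -14.4, 140.3], [-12.9, -1.3, 145.7], [-4.8, 12.3, 150.2]]
```

>>> jog_arm(commands=[[[0,0,0,-0.025,0,0,0],[0,0,0,-0.05,0,0,0],[0,0,0,-0.07,0,0,0],[0,0,0,-0.083,0,0,0],[0,0,0,-0.083,0,0,0],[0.5,0,0,-0.083,0,0,0],[1,0,0,-0.083,0,0,0],[1,0,0,-0.083,0,0,0],[1,0,0,-0.083,0,0,0],[1,0,0,-0.083,0,0,0]]])

```text
t: 2.15
tool_pos: [553.2, 221.8, 79.2]
eef_rot: [0.0, 0.104, 0.995, 0.0]
contact_force: [-0.1, -0.6, -0.2]
opening: 56.3
```

>>> jog_arm(commands=[[[1,0,0,0,0,0,0],[1,0,0,0,0,0,0],[1,0,0,0,0,0,0],[1,0,0,0,0,0,0],[1,0,0,0,0,0,0],[1,0,0,0,0,0,0],[1,0,0,0,0,0,0],[1,0,0,0,0,0,0],[1,0,0,0,0,0,0],[1,0,0,0,0,0,0]]])

```text
t: 3.15
tool_pos: [552.8, 220.5, 78.7]
eef_rot: [-0.0, 0.104, 0.995, -0.001]
contact_force: [-1.6, -5.4, 1.0]
opening: 15.6
```

>>> jog_arm(commands=[[[1,-0.004,0.001,0,0,0,0],[1,-0.01,0.002,0,0,0,0],[1,-0.017,0.0035,0,0,0,0],[1,-0.024,0.005,0,0,0,0],[1,-0.031,0.0065,0,0,0,0],[1,-0.038,0.008,0,0,0,0],[1,-0.045,0.0095,0,0,0,0],[1,-0.052,0.011,0,0,0,0],[1,-0.059,0.0125,0,0,0,0],[1,-0.065,0.0138,0,0,0,0]]])

```text
t: 4.15
tool_pos: [489.2, 234.1, 78.7]
eef_rot: [0.001, 0.104, 0.995, -0.001]
contact_force: [5.6, -8.5, -3.5]
opening: 15.8
```

>>> jog_arm(commands=[[[1,-0.006,0.0013,0,0,0,0],[1,-0.012,0.0025,0,0,0,0],[1,-0.018,0.0038,0,0,0,0],[1,-0.024,0.005,0,0,0,0],[1,-0.03,0.0064,0,0,0,0],[1,-0.036,0.0076,0,0,0,0],[1,-0.041,0.0087,0,0,0,0],[1,-0.041,0.0087,0,0,0,0],[1,-0.041,0.0087,0,0,0,0],[1,-0.041,0.0087,0,0,0,0]]])

```text
t: 5.15
tool_pos: [447.7, 242.9, 78.6]
eef_rot: [0.001, 0.104, 0.995, -0.001]
contact_force: [2.9, -6.8, -1.6]
opening: 15.2
```

```bash
python3 look.py w2
```

```text
5.15 [447.7 242.9  78.6] [ 5.000e-04  1.037e-01  9.946e-01 -9.000e-04] [ 2.91 -6.82 -1.61] 15.151757408022064
tcp local -183.64642040538888 -0.7363716252685598
handle 5408 [[-204.1, -12.7, 96.8], [-189.2, 0.0, 101.7], [-151.8, 13.1, 106.2]]
```

>>> jog_arm(commands=[[[0.9,0,0,0,0,0,0],[0.7,0,0,0,0,0,0],[0.4,0,0,0,0,0,0],[0.4,0,0,0,0,0,0],[0.4,0,0,0,0,0,0],[0.4,0,0,0,0,0,0],[0.4,0,0,0,0,0,0],[0.4,0,0,0,0,0,0],[0.4,0,0,0,0,0,0],[0.4,0,0,0,0,0,0]]])

```text
t: 6.2
tool_pos: [447.0, 244.2, 78.8]
eef_rot: [0.0, 0.104, 0.995, 0.0]
contact_force: [-0.3, 0.2, -0.1]
opening: 55.3
```

```bash
python3 look.py w3
```

```text
6.2 [447.  244.2  78.8] [0.000e+00 1.038e-01 9.946e-01 1.000e-04] [-0.29  0.18 -0.15] 55.269426373825965
tcp local -184.55124800701986 0.40972793569096416
handle 3877 [[-196.5, -28.5, 96.8], [-186.1, -0.3, 101.7], [-151.3, 28.9, 106.2]]
```

View pics/w3.png

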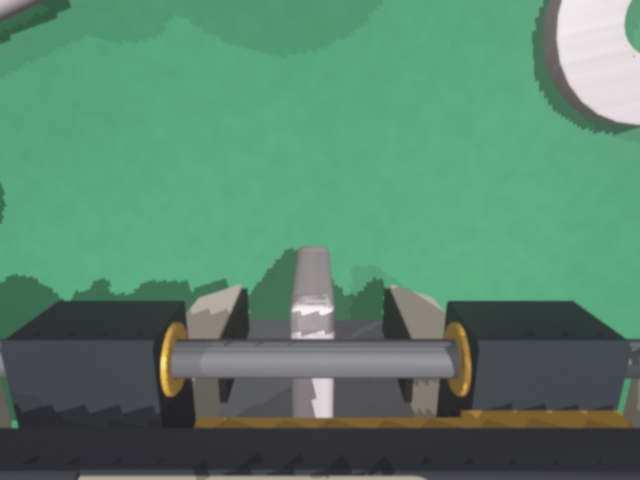

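The wrist view shows the bow bar at column 313, free between the open fingers. The tray sits at about 100 mm, held by the catch with no contact force. Next I rise and close the fingers.

>>> jog_arm(commands=[[[0.4,0,0,0.03,0,0,0],[0.4,0,0,0.07,0,0,0],[0.4,0,0,0.115,0,0,0],[1,0,0,0.115,0,0,0],[1,0.04,-0.0086,0.115,0,0,0],[1,0.08,-0.0172,0.115,0,0,0],[1,0.12,-0.0257,0.115,0,0,0],[1,0.15,-0.0322,0.115,0,0,0],[1,0.1805,-0.0387,0.115,0,0,0],[1,0.1805,-0.0387,0.115,0,0,0]]])

```text
t: 7.25
tool_pos: [630.2, 203.8, 191.8]
eef_rot: [-0.0, 0.105, 0.994, -0.0]
contact_force: [0.1, -0.0, -0.1]
opening: 3.5
```

```bash
python3 look.py w4; python3 - <<'E'
from station import bot
import cv2
p,d=bot.grab_frame("scene");cv2.imwrite("pics/s4.png",p)
E
```

```text
7.25 [630.2 203.8 191.8] [-0.000e+00  1.050e-01  9.945e-01 -3.000e-04] [ 0.15 -0.01 -0.07] 3.520392810178373
tcp local 2.949719362478092 -1.1014513084998812
button 2825 [[-14.0, -14.0, 141.9], [-1.8, 0.0, 149.8], [12.6, 14.1, 151.3]]
```

View pics/s4.png

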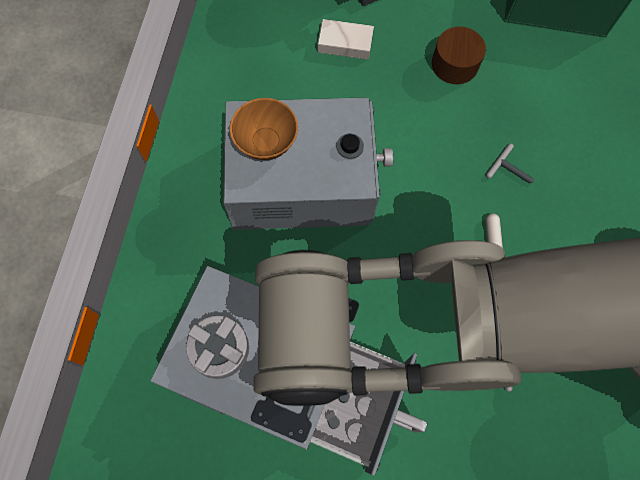

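The scene view shows the jaw tray out by itself, with the bow at about (410,420), the gripper over the button and the knob tray shut. Now I press.

>>> jog_arm(commands=[[[1,0,0,-0.02,0,0,0],[1,0,0,-0.035,0,0,0],[1,0,0,-0.043,0,0,0],[1,0,0,-0.047,0,0,0],[1,0,0,-0.05,0,0,0],[1,0,0,-0.052,0,0,0],[1,0,0,-0.054,0,0,0],[1,0,0,-0.055,0,0,0],[1,0,0,-0.056,0,0,0],[1,0,0,-0.056,0,0,0]]])

```text
t: 8.35
tool_pos: [627.6, 205.9, 140.1]
eef_rot: [0.001, 0.104, 0.995, 0.001]
contact_force: [-6.6, 0.8, 14.0]
opening: 0.5
```

```bash
python3 look.py w5
```

```text
8.35 [627.6 205.9 140.1] [8.000e-04 1.038e-01 9.946e-01 5.000e-04] [-6.56  0.81 14.03] 0.49435531201998356
tcp local 0.00545286019869448 0.3859176982887013
handle 3949 [[-121.2, -7.6, 99.0], [-101.6, 0.2, 101.7], [-80.2, 7.7, 103.2]]
button 1191 [[-12.1, -13.0, 140.1], [-10.4, 1.1, 149.7], [-0.7, 15.5, 158.9]]
```

The force is 14 N at the stop and the tray is running home, now about 25 mm out. I'll hold the button briefly, then rise and retreat.

>>> jog_arm(commands=[[[1,0,0,0,0,0,0],[1,0,0,0,0,0,0],[1,0,0,0,0,0,0],[1,0,0,0,0,0,0],[1,0,0,0.02,0,0,0],[1,0,0,0.05,0,0,0],[1,0,0,0.09,0,0,0],[1,0,0,0.12,0,0,0],[1,0,0,0.12,0,0,0],[1,0,0,0.12,0,0,0]]])

```text
t: 9.4
tool_pos: [628.0, 205.3, 257.9]
eef_rot: [0.001, 0.104, 0.995, 0.0]
contact_force: [1.2, -0.3, -0.3]
opening: 0.7
```

```bash
python3 look.py w6; python3 - <<'E'
from station import bot
import cv2
p,d=bot.grab_frame("scene");cv2.imwrite("pics/s6.png",p)
E
```

```text
9.4 [628.  205.3 257.9] [8.000e-04 1.040e-01 9.946e-01 2.000e-04] [ 1.22 -0.26 -0.31] 0.7163135762776616
tcp local 0.49583157623746943 -0.06224095414869074
handle 1376 [[-95.0, -7.3, 99.3], [-74.9, 0.2, 101.7], [-53.9, 7.8, 103.3]]
button 1803 [[-13.7, -13.9, 142.8], [-0.4, -0.0, 149.9], [14.5, 13.8, 151.3]]
```

View pics/s6.png

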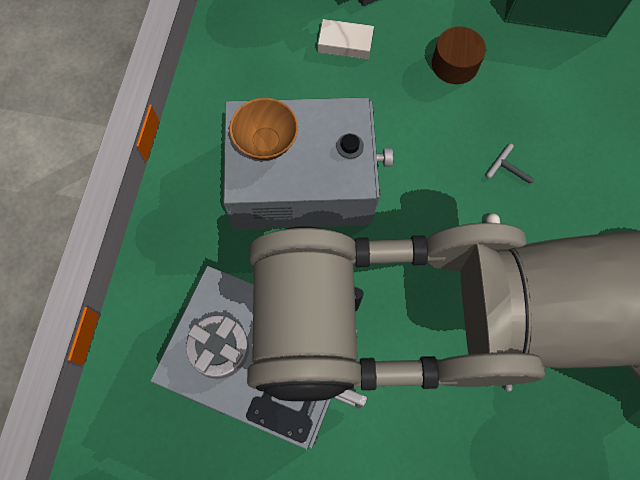

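The jaw tray is home, with the bow's end at (364,402) as at the start. The knob tray is unmoved and the arm is clear, so I'm handing in.

```bash
python3 -c "
from station import bot
print(bot.hand_in(),bot.state()['t'])"
```

```text
the job is handed in; nothing more can be done
the job is handed in; nothing more can be done
```

I drew the jaw tray out about 108 mm by its bow handle and let go. It stayed out by itself at about 100 mm, with the fingers open around the handle and then lifted clear. I then pressed the release, which bottomed at about 14 N, and the tray ran home. The job was handed in at about 9.5 s.

- **Jaw tray:** the wrist camera put the bow's outer end at -95 mm in the case frame, against -96 mm before the pull. That is home to within about 1–2 mm.
- **Button and knob tray:** the button was back up at 150 mm, and the knob tray looked unmoved in the scene picture.
- **Arm:** it was well clear at the end, with the tool tip at 258 mm height. The last force reading was 1.2 N in x, which I put down to the arm still settling after the rise.
- **Disagreements:** none of the checks failed. The two fixed cameras differed by about 2 mm across the case, which is within their calibration.

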